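# Hold the reader's light flap at its balance point

### The job

Take the blue light flap of the white cuvette reader by its steel bar, lift it gently and bring it to its balance point, the angle at which it would fall neither shut nor open (it depends on where the brass counterweight is set on its rod), and finish holding it still there by the bar so that its stay can be adjusted. Do not let the flap slam shut or go right over backwards, do not touch the brass weight, and leave the beaker, bottle and tape roll around it where they are.

Things in the scene. Friction and masses are not known exactly. Their poses are not given: they have to be found in the camera images.
- flap (a joint): opening angle of the flap, rad: 0 lying shut (level), growing as its front edge, which carries the bar, rises and swings back; pi/2 is upright, end stop at 1.75. The hinge line runs along the reader's rear upper edge and is almost frictionless: let go, the flap falls shut if below its balance angle (told under weight) and falls open if above.
- rod_foot (a point): foot of the counterweight's rod on the flap, turning with it. The flap is a blue plate 100 x 104 x 5 mm (0.52 kg with bar, rod and weight). The steel rod, 8 mm thick and 130 mm long with black rings every 10 mm, stands square on the plate, 22 mm in front of the hinge line. Site axes as the reader's when shut, z along the rod.
- flap_hinge (a point): middle of the flap's hinge line, at the rear of the reader, 75 mm above the bench. Its x axis points level to the rear of the reader, y along the hinge line, z up; it does not turn with the flap.
- flap_bar (a point): round steel handle bar of the flap, 10 mm thick, 84 mm long (76 mm free between its bent legs), parallel to the hinge line; this point is its middle. Shut, it lies 125 mm in front of the hinge line and 33 mm above it, 23 mm clear above the plate, 20 mm in front of the plate's edge. It turns with the flap; pinched from above, square to the bar, it can turn between fingers that stay pointing down.
- weight (a joint): how far the brass weight is set up its rod, m: 0 lowest (its middle 22 mm above the plate's top), up to 0.080; clamped, does not slide by itself. The flap balances (common centre of mass straight above the hinge line) at flap = atan(68.0 / (36.3 + w)), w = this value in mm: 1.08 rad at 0 mm, 0.88 rad at 20 mm, 0.73 rad at 40 mm, 0.61 rad at 60 mm, 0.53 rad at 80 mm.
- weight_mid (a point): middle of the brass cylinder 34 mm in diameter, 36 mm high, on the rod of the flap, with a small clamp screw. Not to be touched.
- reader: white cuvette reader, a fixed box 130 x 116 mm, 70 mm high, with a green display and two blue buttons on its front. Origin on the bench 50 mm in front of the hinge line, 50 mm behind the front face; x to its rear, y to its left, z up.
- beaker: clear plastic beaker 60 mm wide, 78 mm high, standing to the right of the reader; origin at its underside.
- stain_bottle: small bottle with black cap, 50 mm wide, 85 mm high, standing to the left of the reader; origin at its underside.
- tape: green tape roll 62 mm wide, 20 mm high, lying to the left of the reader's front; origin at its underside.

How it is judged:
On the way:
1. the flap is held by its bar and lifted off its seat (more than 0.2 rad) (contact force between the fingers and flap_bar above 1.5 N and value of joint flap above 0.2 rad), for 0.2 s.
At the end, for the whole second after the job is handed in: The fingers hold the bar (more than 1.5 N), the flap stands still (under 0.05 rad/s) and within 0.075 rad (about 4 degrees) of the balance angle that belongs to the weight's setting (contact force between the fingers and flap_bar above 1.5 N and velocity of joint flap between -0.05 and 0.05 rad/s and ((value of joint weight between -0.01 and 0.004 m and value of joint flap between 0.958 and 1.158 rad) or (value of joint weight between 0.004 and 0.008 m and value of joint flap between 0.9145 and 1.1145 rad) or (value of joint weight between 0.008 and 0.012 m and value of joint flap between 0.8732 and 1.0732 rad) or (value of joint weight between 0.012 and 0.016 m and value of joint flap between 0.8341 and 1.0341 rad) or (value of joint weight between 0.016 and 0.02 m and value of joint flap between 0.7971 and 0.9971 rad) or (value of joint weight between 0.02 and 0.024 m and value of joint flap between 0.7622 and 0.9622 rad) or (value of joint weight between 0.024 and 0.028 m and value of joint flap between 0.7292 and 0.9292 rad) or (value of joint weight between 0.028 and 0.032 m and value of joint flap between 0.6982 and 0.8982 rad) or (value of joint weight between 0.032 and 0.036 m and value of joint flap between 0.6689 and 0.8689 rad) or (value of joint weight between 0.036 and 0.04 m and value of joint flap between 0.6413 and 0.8413 rad) or (value of joint weight between 0.04 and 0.044 m and value of joint flap between 0.6152 and 0.8152 rad) or (value of joint weight between 0.044 and 0.048 m and value of joint flap between 0.5906 and 0.7906 rad) or (value of joint weight between 0.048 and 0.052 m and value of joint flap between 0.5674 and 0.7674 rad) or (value of joint weight between 0.052 and 0.056 m and value of joint flap between 0.5455 and 0.7455 rad) or (value of joint weight between 0.056 and 0.06 m and value of joint flap between 0.5248 and 0.7248 rad) or (value of joint weight between 0.06 and 0.064 m and value of joint flap between 0.5052 and 0.7052 rad) or (value of joint weight between 0.064 and 0.068 m and value of joint flap between 0.4867 and 0.6867 rad) or (value of joint weight between 0.068 and 0.072 m and value of joint flap between 0.4692 and 0.6692 rad) or (value of joint weight between 0.072 and 0.076 m and value of joint flap between 0.4525 and 0.6525 rad) or (value of joint weight between 0.076 and 0.1 m and value of joint flap between 0.4367 and 0.6367 rad))); the arm keeps its last pose, push and grip.
It fails at once if the flap goes right over backwards (past 1.6 rad) (value of joint flap above 1.6 rad).
It fails at once if the flap drops or slams shut (falls faster than 1.8 rad/s) (velocity of joint flap below -1.8 rad/s).
It fails at once if the robot touches the brass weight (contact force between any of the fingers, the arm and weight above 0.5 N).
It fails at once if the beaker, bottle or tape roll is pushed away (25 mm) or knocked over (distance of any of beaker, stain_bottle, tape from where it was at the start of the episode above 0.025 m or angle between any of beaker, stain_bottle, tape's own z axis and vertical above 0.35 rad).
It also fails if it takes over 32 s, if anything falls off the work surface, if the arm or the gripper's body presses on something with over 40 N, if the wrist force passes 120 N, or if a joint passes its speed limit or range.

### The arm

A 7-joint arm with a two-finger parallel gripper is mounted at the origin on a cart in front of the work surface, level with it; the furniture and walls round the work are solid. World frame = base frame: x ahead of the robot, y to its left, z up, the work surface at z = 0. Lengths are in m, angles in rad, forces in N, time in s.
With the tool pointing down it reaches from about 0.4 to 0.85 m from the base axis. Payload 4.5 kg.
Tool frame: the origin (TCP) lies midway between the tips of the shut fingers; the grasp point (between the pads) lies hold_point_z behind it (hold_point_z is the distance from the TCP to the grasp point, in m); z points along the fingers, y is the line along which they close (so a half turn about z gives the same grasp; the last joint's range is limited). The gripper opens to 85 mm and grips with 20 to 120 N. Pads are 22 mm wide; open, the fingers measure 114 mm over their backs; the gripper's body (76 mm by 85 mm) begins 54 mm behind the grasp point. The pads swing forward as they close: fully open they stand 13 mm farther back than shut.
Start: joints at [1.355, 0.689, -0.195, 1.565, 0.157, 0.902, -0.215], TCP at [0.155, -0.606, 0.231] pointing down, gripper open.
Joint ranges: [-3.01, 3.01], [-0.46, 2.08], [-1.47, 1.51], [0.13, 2.56], [-1, 4.14], [0.04, 2.09], [-2.66, 2.66]. Speed limits (rad/s): [2.57, 2.57, 3.14, 3.14, 3.14, 3.14, 3.14].

### API

Orientations are given as a rotation vector (axis times angle).
In Python, from station import * gives the robot as it stands.
- The arm moves only by the tool carry_out, never from a script. Its argument "steps" is a list that holds one entry, the list of rows, each a list of 7 numbers: the shift along the tool's x, y, z in units of 25 mm (1.0 is 25 mm), then the turn, a rotation vector about the tool's x, y, z in units of 8 degrees (1.0 is 8 degrees), then the opening, from -1 (shut) to 1 (fully open). A call has 1 to 8 rows; each row is the pose to reach, as a shift and turn from the pose commanded when the call began, along the tool's axes at that moment; what a row does not reach only later rows make up. A row lasts 1/10 s, in which the tool goes at most 50 mm and 8.59 degrees, less where a joint would pass 70% of its speed; a pose out of reach is approached as far as the arm can. A call with a gripper value outside its range is refused whole. The fingers move at their own pace and stop on an object; "force" is the grip in N (left out, the last holds). Time passes only in rows, so rows that repeat a pose let the fingers close. It gives the time, the measured TCP pose, the force, the opening and the grip force at its end, in the units of the state.
- read_state(): the state, without advancing time (a new reading comes with each control period).
- get_image(name): name is "scene" or "top"; returns the picture (420x560x3 uint8, red, green, blue); there is no depth.
- camera_model(name): a dict with "fovy" (degrees; the focal length in pixels is half the picture's height over the tangent of half this angle, whatever the lens; pixels are square), "cx", "cy" (the principal point, pixels), "k1" (the pictures are not rectified: a ray, as slopes to the right and down, at radius r is drawn at 1 + k1 r^2 times it, then the intrinsics apply), "R" (3x3) and "t" (3): a world point X has camera coordinates R X + t. Camera axes: x right, y down, z forward; pixel columns grow to the right and rows downward; lengths in m; the calibration is good to about 2 mm. A picture is of the moment at which its call begins. camera_model takes no time and is no camera call.
- close_job(): hands the job in; it is judged then, once.
Trained networks look in the newest picture that a camera, given by its name, has taken for a name from the list of things; names that differ only in an ending like _2 or _b are one class to them, and where a whole thing is asked for, a point or a joint stands for the part that bears it (a point fixed in the world has none). Each returns a list of dicts, best first, with "score" (0 to 1); they miss things now and then, are a little off and sometimes report something else, mostly with a low value. They report only what shows in the picture. A call takes as long as a camera call.
- look_for(query, camera): "box" ([left, top, right, bottom] in pixels, round what is visible of it).
- cut_out(query, camera): "pixels" (420x560 bool, what is visible of it) and "box" ([left, top, right, bottom] in pixels, round what is visible of it).
- place_of(query, camera): "location" ([column, row] in pixels: a listed point, or the origin of a listed thing).
The state is a dict: "clock": time; "q": joint angles; "qvel": joint speeds; "effort": joint torques, N m; "position": TCP position; "orientation": TCP orientation; "contact_force": force on the tool from outside, world axes, zero at the start; "wrist_torque": the same for the moment, N m; "gripper_width": finger opening in m; "finger_force": force on a finger pad.
Only numpy, scipy, OpenCV 4.12 (cv2) and the standard library are available. Lean on these libraries where they do the work, as an engineer would, in place of code of your own. Each camera call takes 0.05 s, during which the arm holds its last target. There are 200 camera calls.

## Working session

There is one attempt and no reset: what is moved stays moved. The work goes in short steps, Python scripts to look and compute and a tool call to move; the robot and the scene stay as the last step left them, time stands still between calls to the robot, and variables do not carry over. Pictures are saved under pics/ and viewed, at most 10 in all, crops included, and the job is handed in when it is done.

Besides the shell and the picture viewer there is one more tool, called in YAML: its name, and indented under it one key for each argument. carry_out: Moves the arm, as the interface text tells. Its arguments: {"type":"object","properties":{"steps":{"type":"array"},"force":{"type":"number"}},"required":["steps"]}

```bash
mkdir -p pics; python3 - <<'E'
from station import *
import cv2,numpy as np
s=read_state();print(s)
ims=[]
for c in("scene","top"):
    im=get_image(c);cv2.imwrite(f"pics/{c}0.png",im[:,:,::-1])
    m=camera_model(c);print(c,m)
    for q in("rod_foot","flap_hinge","flap_bar","weight_mid","reader","beaker","stain_bottle","tape"):
        try:print(q,[(np.round(d["location"],1),round(d["score"],2)) for d in place_of(q,c)[:2]])
        except Exception as e:print(q,e)
E
```

```text
{'clock': 0.0, 'q': array([ 1.35481107,  0.69002685, -0.19449474,  1.56639647,  0.15733908,
        0.90251569, -0.21511995]), 'qvel': array([-0.00096224,  0.00117109, -0.00120605, -0.00082891,  0.00011168,
        0.00028067,  0.00164409]), 'effort': array([-2.88826741e-04, -5.39615750e+01, -1.26624160e+00, -1.58549309e+01,
        9.23176965e-03,  9.49225476e-03, -1.87975826e-05]), 'position': array([ 0.15425602, -0.60495802,  0.23044287]), 'orientation': array([-3.11521768e+00, -3.91230385e-01,  6.67062958e-04]), 'contact_force': array([ 0.22342135, -0.3050082 ,  0.1964859 ]), 'wrist_torque': array([ 0.06341456,  0.02805938, -0.02404303]), 'finger_force': 0.0, 'gripper_width': 0.0854678360140401}
scene {'fovy': 45.64403012378559, 'cx': 286.351423199735, 'cy': 208.40182046279597, 'k1': -0.010247337620399989, 'R': array([[-0.69583181, -0.71783875, -0.02292631],
       [-0.27402306,  0.29485851, -0.91540692],
       [ 0.66387457, -0.63068692, -0.4018763 ]]), 't': array([0.45755311, 0.22162452, 0.77853175])}
rod_foot [(array([264.4, 216.1]), 0.65)]
flap_hinge [(array([261.1, 215.8]), 
[... 312 characters left out ...]
(array([320.7, 238.7]), 0.36)]
top {'fovy': 44.74825398545043, 'cx': 283.1928858233648, 'cy': 207.14823035591732, 'k1': -0.08596085381623644, 'R': array([[ 0.02688504, -0.99959081,  0.00976725],
       [-0.99447782, -0.02773652, -0.10121533],
       [ 0.10144482, -0.00699214, -0.9948166 ]]), 't': array([0.0606456 , 0.56046462, 1.01536387])}
rod_foot [(array([260.7, 181.6]), 0.72), (array([264.7, 203.1]), 0.2)]
flap_hinge [(array([261. , 174.1]), 0.82)]
flap_bar [(array([256.6, 232.6]), 0.63)]
weight_mid [(array([266.8, 178.6]), 0.56)]
reader [(array([264.2, 199. ]), 0.61)]
beaker [(array([327.7, 208.2]), 0.65)]
stain_bottle [(array([204.7, 170.3]), 0.69)]
tape [(array([196.1, 217.9]), 0.96)]
```

```bash
cat > h.py <<'E'
from station import *
import cv2,numpy as np
from scipy.optimize import least_squares
from scipy.spatial.transform import Rotation as Ro
def proj(X,m):
    p=np.atleast_2d(X)@np.array(m["R"]).T+m["t"]; s=p[:,:2]/p[:,2:]
    s=s*(1+m["k1"]*(s**2).sum(1,keepdims=True)); f=210/np.tan(np.radians(m["fovy"]/2))
    return s*f+[m["cx"],m["cy"]]
M={c:camera_model(c) for c in("scene","top")}
# flap point in hinge frame at angle a: shut coords (x,y,z), hinge at origin, front = -x
def flap(P,a):
    P=np.atleast_2d(np.array(P,float)); c,s=np.cos(a),np.sin(a)
    # front(-x) rises: rotate about +y by a
    return np.stack([P[:,0]*c+P[:,2]*s,P[:,1],-P[:,0]*s+P[:,2]*c],1)
def world(P,h):  # h=(x,y,yaw), hinge frame -> world
    c,s=np.cos(h[2]),np.sin(h[2]); P=np.atleast_2d(P)
    return np.stack([h[0]+c*P[:,0]-s*P[:,1],h[1]+s*P[:,0]+c*P[:,1],P[:,2]+.075],1)
E
python3 - <<'E'
import cv2,numpy as np
a=cv2.imread("pics/scene0.png")[130:320,170:390];b=cv2.imread("pics/top0.png")[110:270,160:380]
cv2.imwrite("pics/a.png",cv2.resize(a,None,fx=3.1,fy=3.1,interpolation=cv2.INTER_CUBIC))
cv2.imwrite("pics/b.png",cv2.resize(b,None,fx=3.5,fy=3.5,interpolation=cv2.INTER_CUBIC))
E
```

```text
(no output)
```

View pics/a.png

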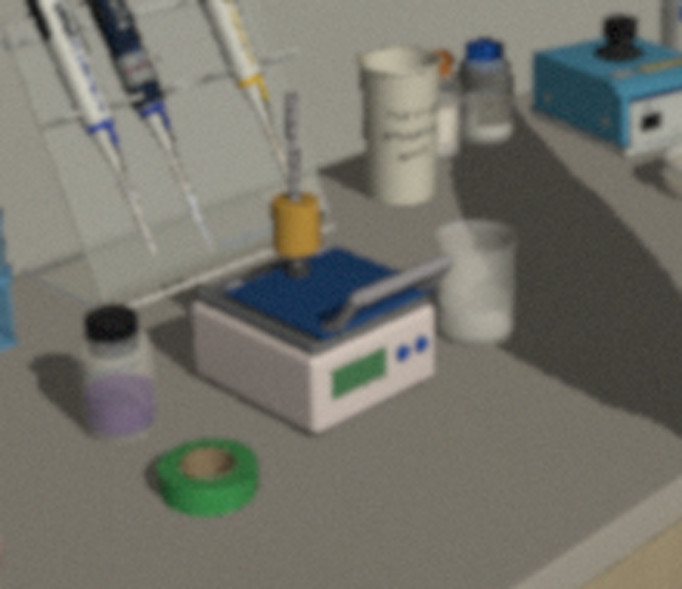

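View pics/b.png

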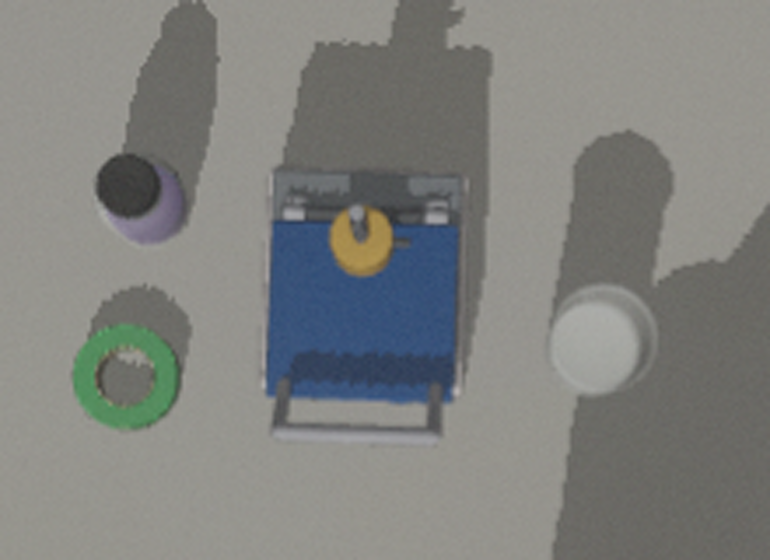

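```bash
cat > fit.py <<'E'
from h import *
obs=[("scene",(-.125,.042,.033),(278,234)),("scene",(-.125,-.042,.033),(314.5,214.5)),
("top",(-.125,.042,.033),(238.6,234)),("top",(-.125,-.042,.033),(285.7,234.9)),
("scene",(-.022,0,.135),(263.9,160.6)),("scene",(-.022,0,.005),(264.8,216.5)),
("top",(0,0,0),(261,174.1)),("scene",(0,0,0),(261.1,215.8)),("scene",(-.125,0,.033),(301.7,220.6)),("top",(-.125,0,.033),(256.6,232.6)),("top",(-.022,0,.005),(260.7,181.6))]
f=lambda h:np.concatenate([(proj(world(p,h),M[c])[0]-u) for c,p,u in obs])
r=least_squares(f,[.6,0,0],loss="soft_l1");h=r.x;print(h);print(np.round(f(h).reshape(-1,2),1))
np.save("h.npy",h)
get_image("scene");d=cut_out("weight","scene");
for x in d[:2]:print(x["score"],x["box"],x["pixels"].sum())
im=cv2.imread("pics/scene0.png");hsv=cv2.cvtColor(im,cv2.COLOR_BGR2HSV)
mk=cv2.inRange(hsv,(12,110,60),(30,255,255));mk[:185]=0;mk[230:]=0;mk[:,:250]=0;mk[:,285:]=0
ys,xs=np.nonzero(mk);print(xs.min(),xs.max(),ys.min(),ys.max(),xs.mean(),ys.mean(),len(xs))
t=np.linspace(0,2*np.pi,60)
for w in(0,.01,.02,.03,.04):
    z=.005+.022+w
    P=np.concatenate([np.stack([-.022+.017*np.cos(t),.017*np.sin(t),0*t+z+e],1) for e in(-.018,.018)])
    u=proj(world(P,h),M["scene"]);print(w,u.min(0),u.max(0))
bar=world(flap((-.125,0,.033),0),h);print("bar",bar)
E
python3 fit.py
```

```text
[ 0.62120233  0.11815951 -0.00507758]
[[ 5.4 -7.9]
 [-1.2 -1.4]
 [-1.   0.5]
 [-3.4  1.1]
 [-1.6 -1.2]
 [ 0.   0.8]
 [ 1.8 -1.6]
 [-2.9  0.7]
 [-3.  -1.2]
 [ 3.3  2.7]
 [ 1.7  1.6]]
258 272 193 212 265.2145593869732 202.52107279693487 261
0 [256.01137645 197.01857375] [272.69376079 218.9520128 ]
0.01 [255.78619649 192.68636228] [272.53458015 214.63531382]
0.02 [255.55933581 188.32140807] [272.37421286 210.28536802]
0.03 [255.33077665 183.92335931] [272.21264635 205.90181042]
0.04 [255.10050101 179.49185948] [272.04986787 201.48427102]
bar [[0.49620394 0.1187942  0.108     ]]
```

```bash
cat >> h.py <<'E'
def target(pos,s=None,ydir=0.0):
    "row (shift/25mm, turn/8deg) to bring the TCP to pos, pointing down, tool y at world angle ydir"
    s=s or read_state(); R0=Ro.from_rotvec(s["orientation"])
    y=np.array([np.cos(ydir),np.sin(ydir),0]);z=np.array([0,0,-1.]);R1=Ro.from_matrix(np.stack([np.cross(y,z),y,z],1))
    return np.round(np.r_[R0.inv().apply(np.array(pos)-s["position"])/.025,(R0.inv()*R1).as_rotvec(degrees=True)/8],2)
E
sed -i 's/^obs=\[("scene",(-.125,.042,.033),(278,234)),/obs=[/' fit.py
cat >> fit.py <<'E'
import station
print({k:v for k,v in vars(station).items() if 'hold' in k.lower()})
for o in("beaker","stain_bottle","tape"):
    u=[place_of(o,c)[0]["location"] for c in("scene",) for _ in[get_image(c)]]+[place_of(o,"top")[0]["location"]]
    q=least_squares(lambda p:np.concatenate([proj([p[0],p[1],0],M[c])[0]-v for c,v in zip(("scene","top"),u)]),[.5,0]);print(o,q.x,q.cost)
print(target([.5,-.35,.25],ydir=-.75));print(target([.496,.119,.25],ydir=h[2]))
# w from the brass centroid in both pictures
im=cv2.imread("pics/top0.png");hsv=cv2.cvtColor(im,cv2.COLOR_BGR2HSV)
mk=cv2.inRange(hsv,(12,110,60),(30,255,255));mk[:160]=0;mk[200:]=0;mk[:,:245]=0;mk[:,285:]=0
ys,xs=np.nonzero(mk);print("top",xs.min(),xs.max(),ys.min(),ys.max())
for w in(0,.01,.02,.03):
    P=np.concatenate([np.stack([-.022+.017*np.cos(t),.017*np.sin(t),0*t+.027+w+e],1) for e in(-.018,.018)])
    u=proj(world(P,h),M["top"]);print(w,u.min(0),u.max(0))
E
python3 fit.py; ls; grep -rn hold_point *.md *.txt 2>/dev/null|head -3
```

```text
[0.62091449 0.11874318 0.01648392]
[[-0.7 -1.8]
 [ 0.1  1.2]
 [-2.3  0.8]
 [-1.6 -1.2]
 [ 0.1  0.9]
 [ 1.5 -1.5]
 [-3.   0.8]
 [-2.1 -1.5]
 [ 4.4  2.8]
 [ 1.6  1.7]]
0.56 [243.3, 161.3, 317.5, 241.7] 1797
0.53 [260.8, 194.1, 275.4, 212.5] 304
258 272 193 212 265.2145593869732 202.52107279693487 261
0 [256.0609723  197.06599818] [272.75020623 219.00503745]
0.01 [255.83585341 192.73303315] [272.59125057 214.68743093]
0.02 [255.60905323 188.36731239] [272.43110996 210.33656174]
0.03 [255.38055398 183.9684839 ] [272.26977185 205.95206463]
0.04 [255.15033766 179.53619092] [272.10722353 201.5335693 ]
bar [[0.49593147 0.11668278 0.108     ]]
{'hold_point_z': 0.0187}
beaker [ 0.55677623 -0.0191201 ] 9.894484223052482
stain_bottle [0.6341589  0.24862168] 8.527852149932585
tape [0.53271735 0.25816415] 0.45998188148495667
[15.92 -6.49 -0.75  0.    0.   -4.09]
[ 20.4  -24.71  -0.75   0.     0.    -9.58]
top 255 271 170 187
0 [252.56526747 171.21771776] [270.966181   191.67563774]
0.01 [252.29639622 170.29691501] [270.89319665 190.99199676]
0.02 [252.02183607 169.35664491] [270.81872519 190.29435369]
0.03 [251.741405   168.39628528] [270.74272079 189.58227463]
fit.py
h.npy
h.py
pics
```

carry_out:
  steps:
    - [[1,-0.4,-0.1,0,0,-0.3,1],[2.8,-1.2,-0.2,0,0,-0.8,1],[4.7,-2,-0.3,0,0,-1.4,1],[6.6,-2.8,-0.4,0,0,-2,1],[8.5,-3.6,-0.5,0,0,-2.6,1],[10.4,-4.4,-0.6,0,0,-3.2,1],[12.3,-5.2,-0.7,0,0,-3.7,1],[14,-6,-0.7,0,0,-4.1,1]]

```text
clock: 2.35
position: [0.4544, -0.3758, 0.2493]
orientation: [2.877, 1.258, 0.001]
contact_force: [1.4, -1.2, 0.2]
gripper_width: 0.0853
finger_force: 0.0
```

```bash
python3 - <<'E'
from h import *
s=read_state();print(s["clock"],s["position"],s["orientation"],s["q"])
print(target([.494,.117,.24],ydir=.012))
E
```

```text
2.35 [ 0.45440864 -0.37584501  0.2492747 ] [2.87727558e+00 1.25833882e+00 8.01184420e-04] [ 0.80711146  0.6307421  -0.33438914  1.65160777  0.24998142  0.90027334
 -0.36978519]
[ 1.555e+01 -1.222e+01  3.600e-01  1.000e-02  0.000e+00 -5.430e+00]
```

carry_out:
  steps:
    - [[1,-0.8,0,0,0,-0.5,1],[2.4,-1.9,0,0,0,-1.1,1],[3.9,-3.1,0,0,0,-1.8,1],[5.4,-4.3,0.1,0,0,-2.5,1],[6.9,-5.5,0.1,0,0,-3.2,1],[8.4,-6.7,0.2,0,0,-3.9,1],[9.9,-7.9,0.2,0,0,-4.6,1],[11.4,-9.0,0.3,0,0,-5.4,1]]

```text
clock: 3.15
position: [0.4819, -0.013, 0.2417]
orientation: [2.21, 2.232, 0.001]
contact_force: [0.5, 0.3, 0.2]
gripper_width: 0.0855
finger_force: 0.0
```

```bash
python3 - <<'E'
from h import *
s=read_state();print(s["clock"],s["position"],s["orientation"],s["q"])
print(target([.494,.117,.24],ydir=.012))
E
```

```text
3.15 [ 0.48187408 -0.01300423  0.24167779] [2.20992504e+00 2.23155623e+00 8.54395118e-04] [ 0.28031726  0.52777978 -0.53672974  1.96204959  0.38712847  0.75232405
 -0.47380114]
[ 5.2   0.54  0.07  0.01  0.   -0.02]
```

carry_out:
  steps:
    - [[1.3,0.1,0,0,0,0,1],[2.7,0.3,0,0,0,0,1],[4.2,0.4,0.2,0,0,0,1],[5.2,0.5,1,0,0,0,1],[5.2,0.5,2.2,0,0,0,1],[5.2,0.5,3.4,0,0,0,1],[5.2,0.5,4.3,0,0,0,1],[5.2,0.5,4.4,0,0,0,1]]

```text
clock: 3.95
position: [0.4921, 0.1146, 0.1291]
orientation: [-2.214, -2.227, 0.007]
contact_force: [0.6, -0.1, -0.0]
gripper_width: 0.0855
finger_force: 0.0
```

```bash
python3 - <<'E'
from h import *
s=read_state();print(s["clock"],s["position"],s["orientation"])
h=np.load("h.npy")
out=[]
for c in M:
    im=get_image(c)[:,:,::-1].copy()
    if c=="scene": x0,y0=proj(s["position"],M[c])[0]
    b=proj(world(flap([(-.125,.042,.033),(-.125,-.042,.033)],0),h),M[c])
    print(c,b,proj(s["position"],M[c]),[(d["location"],d["score"]) for d in place_of("flap_bar",c)])
    u=np.round(b.mean(0)).astype(int);k=im[u[1]-70:u[1]+50,u[0]-60:u[0]+60]
    out.append(cv2.resize(k,(400,400),interpolation=cv2.INTER_CUBIC));print("crop",u-[60,70])
cv2.imwrite("pics/c.png",np.hstack(out))
E
```

```text
3.95 [0.49210147 0.11455587 0.12913614] [-2.21360154 -2.22676035  0.00701548]
scene [[284.57518695 225.92308936]
 [313.75893654 212.66608947]] [[301.58047482 209.59360776]] [([299.1, 220.7], 0.98)]
crop [239 149]
top [[238.67270672 235.17550714]
 [283.40283918 235.67960327]] [[261.74383107 237.02000121]] []
crop [201 165]
```

View pics/c.png

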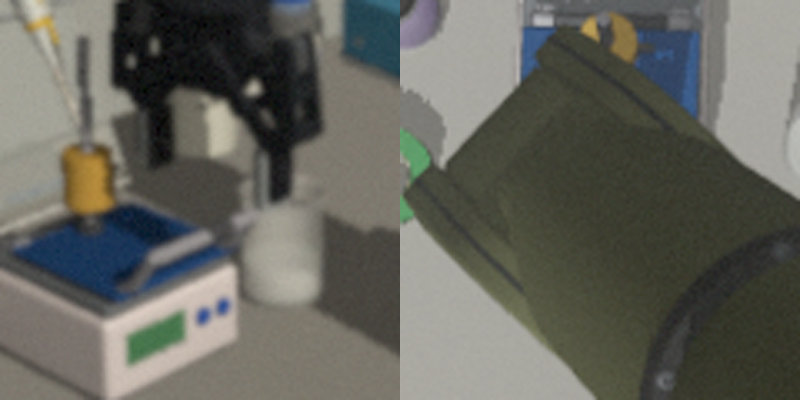

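carry_out:
  steps:
    - [[0,0.1,0.5,0,0,0,1],[0,0.1,1.1,0,0,0,1],[0,0.1,1.6,0,0,0,1],[0,0.1,1.6,0,0,0,0.3],[0,0.1,1.6,0,0,0,-0.2],[0,0.1,1.6,0,0,0,-0.6],[0,0.1,1.6,0,0,0,-1],[0,0.1,1.6,0,0,0,-1]]
  force: 30

```text
clock: 4.95
position: [0.4965, 0.1152, 0.0917]
orientation: [2.215, 2.227, 0.001]
contact_force: [-0.0, -1.1, 0.9]
gripper_width: 0.0125
finger_force: 2.0
```

carry_out:
  steps:
    - [[0,0,0,0,0,0,-1],[0,0,0,0,0,0,-1],[0,0,0,0,0,0,-1]]

```text
clock: 5.25
position: [0.4977, 0.1153, 0.0918]
orientation: [2.215, 2.225, 0.004]
contact_force: [4.4, -1.2, 2.9]
gripper_width: 0.0088
finger_force: 29.5
```

carry_out:
  steps:
    - [[0,0.07,-0.25,0,0,0,-1],[0,0.16,-0.49,0,0,0,-1],[0,0.25,-0.73,0,0,0,-1],[0,0.36,-0.97,0,0,0,-1],[0,0.48,-1.2,0,0,0,-1],[0,0.61,-1.42,0,0,0,-1],[0,0.75,-1.63,0,0,0,-1],[0,0.91,-1.84,0,0,0,-1]]

```text
clock: 6.05
position: [0.5186, 0.1152, 0.1372]
orientation: [-2.215, -2.227, 0.002]
contact_force: [2.4, 0.4, -3.9]
gripper_width: 0.0086
finger_force: 29.2
```

```bash
python3 - <<'E'
from h import *
s=read_state();print(s["clock"],s["position"],s["orientation"],s["contact_force"],s["finger_force"],s["wrist_torque"])
E
```

```text
6.05 [0.51861753 0.11519651 0.13718045] [-2.21472761e+00 -2.22721930e+00  1.59631563e-03] [ 2.40073293  0.42140722 -3.89898442] 29.20425295829773 [ 0.04998368 -0.40293685 -0.08854537]
```

carry_out:
  steps:
    - [[0,0.16,-0.2,0,0,0,-1],[0,0.33,-0.4,0,0,0,-1],[0,0.52,-0.58,0,0,0,-1],[0,0.71,-0.75,0,0,0,-1],[0,0.91,-0.92,0,0,0,-1],[0,1.11,-1.07,0,0,0,-1],[0,1.33,-1.21,0,0,0,-1],[0,1.55,-1.35,0,0,0,-1]]

```text
clock: 6.85
position: [0.5554, 0.1151, 0.1717]
orientation: [-2.213, -2.227, 0.007]
contact_force: [-5.6, -2.6, 1.9]
gripper_width: 0.0085
finger_force: 29.4
```

carry_out:
  steps:
    - [[0,0,0,0,0,0,-1],[0,0,0,0,0,0,-1]]

```text
clock: 7.05
position: [0.5563, 0.1151, 0.172]
orientation: [-2.215, -2.227, 0.004]
contact_force: [-6.0, -1.9, 7.9]
gripper_width: 0.0088
finger_force: 30.4
```

```bash
python3 - <<'E'
from h import *
for _ in range(1):
    s=read_state();print(s["clock"],s["position"],s["orientation"],s["contact_force"],s["finger_force"],s["wrist_torque"])
im=get_image("scene")[:,:,::-1];cv2.imwrite("pics/d0.png",im)
for q in("rod_foot","flap_bar","weight_mid","flap_hinge"):print(q,[(np.round(d["location"],1),round(d["score"],2)) for d in place_of(q,"scene")[:1]])
cv2.imwrite("pics/d.png",cv2.resize(im[150:290,210:350],(600,600),interpolation=cv2.INTER_CUBIC))
E
```

```text
7.05 [0.55634392 0.11506347 0.17199653] [-2.21497513 -2.22722447  0.00429376] [-5.96023088 -1.86300619  7.92662158] 30.359487533569336 [-0.30489767  1.3180294  -0.10564863]
rod_foot [(array([260.7, 208.8]), 0.91)]
flap_bar [(array([278.1, 176.9]), 0.96)]
weight_mid [(array([255.8, 195.2]), 0.64)]
flap_hinge [(array([260.5, 217.3]), 0.77)]
```

View pics/d.png

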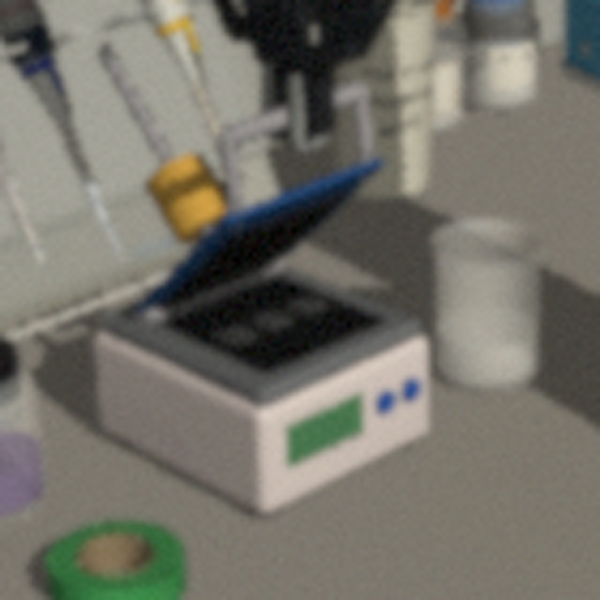

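```bash
cat > fit2.py <<'E'
from h import *
import sys
def fit2(obs,bar=None):
    # unknown hinge x,y (prior), yaw fixed, a, w
    h0=np.load("h.npy")
    def f(v):
        h=[v[0],v[1],h0[2]];r=[]
        for c,k,u in obs:
            P={"top":(-.022,0,.135),"w":(-.022,0,.027+v[3]),"foot":(-.022,0,.005),"bar":(-.125,0,.033),"hinge":(0,0,0)}[k]
            r+=list(proj(world(flap(P,v[2]),h),M[c])[0]-u)
        if bar is not None:
            b=world(flap((-.125,0,.033),v[2]),h)[0];r+=list((b-bar)[[0,2]]/.0015)
        return np.array(r+[(v[0]-.622)/.002,(v[1]-.1165)/.003])
    r=least_squares(f,[.622,.1165,.8,.012],loss="soft_l1");return r.x,np.round(f(r.x),1)
def brass(im,u,n=18):
    hsv=cv2.cvtColor(np.ascontiguousarray(im),cv2.COLOR_BGR2HSV);mk=cv2.inRange(hsv,(12,110,60),(30,255,255))
    z=mk*0;u=np.int32(u);z[u[1]-n:u[1]+n,u[0]-n:u[0]+n]=1;mk*=z
    ys,xs=np.nonzero(mk);return np.array([xs.mean(),ys.mean()])
E
python3 - <<'E'
from fit2 import *
im=cv2.imread("pics/d0.png");b=brass(im,(255,195));print("brass",b)
print(fit2([("scene","top",(234.7,161.2)),("scene","w",b),("scene","foot",(260.7,208.8)),("scene","bar",(278.1,176.9)),("scene","hinge",(260.5,217.3))],np.array([.5563,0,.172+.0187])))
im=cv2.imread("pics/scene0.png");b=brass(im,(265,203));print("brass0",b)
print(fit2([("scene","top",(263.9,160.6)),("scene","w",b),("scene","foot",(264.4,216.1)),("scene","bar",(301.7,220.6)),("scene","hinge",(261.1,215.8))]))
E
```

```text
brass [253.52017937 195.35874439]
(array([0.62002409, 0.11613714, 0.79723376, 0.01553967]), array([-2.5, -0.7,  0.1, -0.1,  1.9,  0.9,  0. , -2.7, -1.2, -0.9,  0. ,
       -2.1, -1. , -0.1]))
brass0 [265.21455939 202.5210728 ]
(array([ 0.62188708,  0.11574181, -0.03138318,  0.01238671]), array([ 0.6, -0.8,  0.2, -0. ,  1.3,  1. , -1. , -0.2, -2.3,  0.3, -0.1,
       -0.3]))
```

carry_out:
  steps:
    - [[0,0.15,-0.1,0,0,0,-1],[0,0.3,-0.2,0,0,0,-1],[0,0.45,-0.28,0,0,0,-1],[0,0.6,-0.34,0,0,0,-1],[0,0.6,-0.34,0,0,0,-1],[0,0.6,-0.34,0,0,0,-1],[0,0.6,-0.34,0,0,0,-1],[0,0.6,-0.34,0,0,0,-1]]

```text
clock: 8.1
position: [0.5731, 0.1151, 0.1804]
orientation: [2.215, 2.226, -0.0]
contact_force: [-4.0, -2.1, 7.1]
gripper_width: 0.0089
finger_force: 30.4
```

```bash
python3 - <<'E'
from fit2 import *
s=read_state();print(s["clock"],s["position"],s["contact_force"],s["finger_force"],s["qvel"].round(3))
im=get_image("scene")[:,:,::-1];cv2.imwrite("pics/e0.png",im)
L={q:place_of(q,"scene")[0]["location"] for q in("rod_foot","flap_bar","weight_mid","flap_hinge")};print(L)
b=brass(im,L["weight_mid"]);print(b)
print(fit2([("scene","w",b),("scene","foot",L["rod_foot"]),("scene","bar",L["flap_bar"]),("scene","hinge",L["flap_hinge"])],s["position"]+[0,0,.0187]))
for o in("beaker","stain_bottle","tape"):print(o,place_of(o,"scene")[0]["location"])
cv2.imwrite("pics/e.png",cv2.resize(im[140:260,200:320],(600,600),interpolation=cv2.INTER_CUBIC))
E
```

```text
8.1 [0.57309878 0.11509618 0.18036947] [-3.9609552  -2.14088194  7.14287552] 30.435990393161774 [ 0.002  0.001 -0.    -0.001  0.     0.001  0.   ]
{'rod_foot': [258.9, 207.9], 'flap_bar': [275.4, 171.8], 'weight_mid': [250.9, 194.0], 'flap_hinge': [263.9, 217.6]}
[250.25730994 194.3625731 ]
(array([0.62129432, 0.11598286, 0.92623207, 0.01938398]), array([ 0.4, -0.3,  2.5,  0.8, -2.9, -2.8, -5. , -1.4, -0.4, -2.9, -0.4,
       -0.2]))
beaker [323.6, 239.4]
stain_bottle [209.0, 268.2]
tape [207.9, 265.0]
```

View pics/e.png

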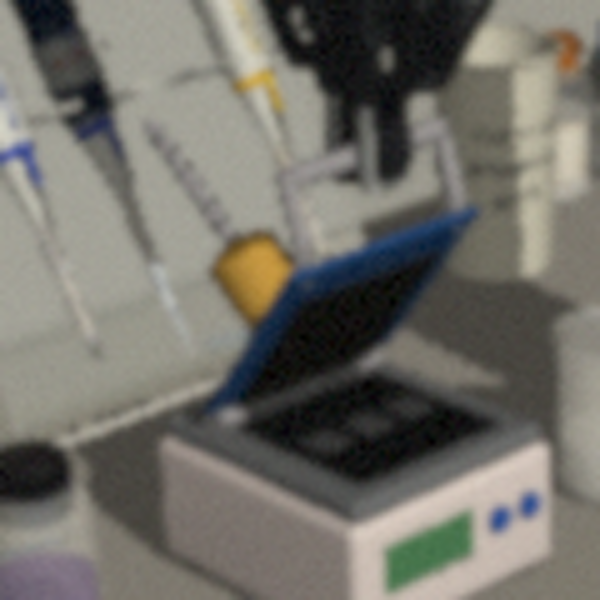

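```bash
python3 -c "
from station import *
print(close_job())"
```

```text
the job is handed in; nothing more can be done
None
```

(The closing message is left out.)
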